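# Mix a capped tube by turning it over and hold it up over the light pad

## Robot

A 6-joint arm with a two-finger parallel gripper is mounted at the origin on the work surface. World frame = base frame: x ahead of the robot, y to its left, z up, the work surface at z = 0. Lengths are in m, angles in rad, forces in N, time in s.
With the tool pointing down it reaches from about 0.15 to 0.775 m from the base axis. Payload 6.1 kg.
Tool frame: the origin (TCP) lies between the finger pads; the fingertips stand 17 mm ahead of it and the grasp point (between the pads) lies 2 mm behind it; y points along the fingers, x is the direction in which the jaws open and shut, and the axes are right-handed (so a half turn about y gives the same grasp; the last joint's range is limited). The gripper opens to 85 mm and grips with 20 to 120 N. Pads are 22 mm wide; open, the fingers measure 114 mm over their backs; the gripper's body (76 mm by 85 mm) begins 54 mm behind the grasp point. The pads swing forward as they close: fully open they stand 13 mm farther back than shut.
Start: joints at [-1.228, 0.126, -0.04, 1.405, 0, 1.571], TCP at [0.176, -0.494, 0.248] pointing down, gripper open.
Joint ranges: [-2.72, 2.72], [-0.95, 1.95], [-1.27, 1.35], [-1.78, 2.02], [-1.46, 1.47], [-3.14, 3.14]. Speed limits (rad/s): [2.39, 2.39, 3.01, 3.14, 3.14, 3.14].

## Interface

Orientations are given as [roll, pitch, yaw] about the fixed x, y, z axes, in that order (R = Rz(yaw) Ry(pitch) Rx(roll)).
In Python, from workcell import read_state, camera, camera_model, close_job gives the robot as it stands. The module is installed in compiled form; this text tells all that it offers.
- The arm moves only by the tool drive_tool, never from a script. Its argument "rows" is a list of rows, each an object of numbers: "tx", "ty", "tz": the shift along the world's x, y, z in m; "wx", "wy", "wz": the turn, a rotation vector about the world's x, y, z in rad. A call has 1 to 12 rows; each row shifts and turns the commanded pose from where the row before left it; what a row does not reach is not made up. A row lasts 1/10 s, in which the tool goes at most 50 mm and 8.59 degrees, less where a joint would pass 70% of its speed; a pose out of reach is approached as far as the arm can. A call with a gripper value outside its range is refused whole. "jaw" is the opening, from 0 (shut) to 1 (fully open), set as the call begins (left out, the last holds). The fingers move at their own pace and stop on an object; "force" is the grip in N (left out, the last holds). Time passes only in rows, so rows that do not move let the fingers close. It gives the time, the measured TCP pose, the force and the opening at its end, in the units of the state.
- read_state(): the state, without advancing time (a new reading comes with each control period).
- camera(name): name is "scene" or "top" or "wrist"; returns the picture (480x640x3 uint8, blue, green, red); there is no depth.
- camera_model(name): a dict with "fx", "fy", "cx", "cy" (pixels), "xyz" and "orientation" of the camera in the world. Camera axes: x right, y up, looking along -z (the intrinsics and any distortion apply to the point x, -y, -z); pixel columns grow to the right and rows downward; lengths in m; the calibration is good to about 2 mm. A picture is of the moment at which its call begins: read the wrist's pose just before it. camera_model takes no time and is no camera call; for the wrist camera it gives the pose at the moment of the call.
- close_job(): hands the job in, once; it reports no verdict.
The state is a dict: "clock": time; "joint_positions": joint angles; "qvel": joint speeds; "joint_torque": joint torques, N m; "tcp_pos": TCP position; "tcp_rot": TCP orientation; "force": force on the tool from outside, world axes, zero at the start; "ft_torque": the same for the moment, N m; "grip_width": finger opening in m.
Only numpy, scipy, OpenCV 4.12 (cv2) and the standard library are available. Lean on these libraries where they do the work, as an engineer would, in place of code of your own. Each camera call takes 0.05 s, during which the arm holds its last target. There are 200 camera calls.

## Task

Take the wide screw-cap tube out of the blue rack, turn it over in the air so that its cap points well downwards, to mix it, and then bring it upright again. Finish while holding it in the gripper, steady and upright in the air above the middle of the light pad, with its foot about 10 cm above the pad, so that the contents can be looked at. Do not put it down or let go, and leave the slim tubes and everything else on the bench where they are.

Things in the scene. Friction and masses are not known exactly. Their poses are not given: they have to be found in the camera images.
- tube_mid (a point): Centre (half-way up, on the axis) of the wide screw-cap tube: stiff, round, sealed, 115 mm tall, about 70 g. Body 29 mm in diameter up to 97 mm, then a white ribbed cap 32 mm in diameter. Own z runs from foot to cap; the foot is 57.5 mm below this point. Stands upright in a rack hole, foot 9 mm above the bench; 52 mm of plain body shows between the rack's top and the cap. Lifts straight out.
- tube: The same wide tube, the only wide one in the rack: origin at the centre of its flat foot, z towards the cap.
- rack: Blue tube rack, fixed: a block 74 (its x) by 286 (its y) by 45 mm high, origin under its centre on the bench. One row of six round holes along its y, at -112.5, -67.5, -22.5, 22.5, 67.5, 112.5 mm, 32 mm wide, 36 mm deep. Three holes, 90 mm apart, hold tubes; which tube stands in which varies.
- slim_a: Slim capped tube in a grey sleeve, standing in another hole of the rack, to be left alone: 124 mm tall, sleeve 29 mm wide up to 55 mm, slim tube 17 mm wide above, cap 21 mm wide. Origin at the centre of its foot, z up.
- slim_b: A second slim tube, like slim_a, in the remaining hole; to be left alone.
- pad_top (a point): Centre of the upper face of the light pad: a flat square grey-framed panel with a white face, 180 x 180 mm, 12 mm thick, lying fixed on the bench to the robot's right of the rack. Its upper face is 12 mm above the bench.
- tipbox_a: Bystander: tip box, 85 x 125 x 74 mm high, clear with a yellow deck. Origin at the centre of its underside. Leave alone.
- tipbox_b: Bystander: tip box, 85 x 125 x 74 mm high, clear with an orange deck. Origin at the centre of its underside. Leave alone.
- pipette: Bystander: hand pipette lying on the bench between the robot and the rack, 27 mm thick, 230 mm long along its x axis (from 50 mm behind its origin to 180 mm ahead). Origin on its underside. Leave alone.
- beaker: Bystander: empty glass beaker, 70 mm wide, 75 mm high. Origin at the centre of its underside. Leave alone.
- bottle: Bystander: white bottle with blue cap, 64 mm wide, 160 mm high. Origin at the centre of its underside. Leave alone.
- microrack: Bystander: low green rack of tiny tubes, 70 x 110 x 32 mm high. Origin at the centre of its underside. Leave alone.
Mind the look-alikes: they are no part of the job. Leave any orange or purple look-alike of the tube alone.

How it is judged:
By the outcome, as a careful person would: the job done as asked, in the order asked, and still so for the second after the job is handed in, while the arm keeps its last pose, push and grip.
It also fails if it takes over 51 s, if anything falls off the work surface, if the arm or the gripper's body presses on something with over 40 N, if the wrist force passes 120 N, or if a joint passes its speed limit or range.

## Working session

There is one attempt and no reset: what is moved stays moved. The work goes in short steps, Python scripts to look and compute and a tool call to move; the robot and the scene stay as the last step left them, time stands still between calls to the robot, and variables do not carry over. Pictures are saved under pics/ and viewed, about 8 in all and at most 12, crops included, and the job is handed in when it is done.

Besides the shell and the picture viewer there is one more tool, called after ">>>" as name(argument=value, ...) on one line, values as JSON. drive_tool: Moves the arm, as the interface text tells. Its arguments: {"type":"object","properties":{"rows":{"type":"array","items":{"type":"object","properties":{"tx":{"type":"number"},"ty":{"type":"number"},"tz":{"type":"number"},"wx":{"type":"number"},"wy":{"type":"number"},"wz":{"type":"number"}}}},"jaw":{"type":"number"},"force":{"type":"number"}},"required":["rows"]}

```bash
mkdir -p pics
python3 - <<'E'
from workcell import *
import cv2
for n in("scene","top"):
    cv2.imwrite(f"pics/{n}0.png",camera(n)); print(n,camera_model(n))
print(read_state())
E
```

```text
scene {'fx': 464.66917233916746, 'fy': 464.66917233916746, 'cx': 321.353793539992, 'cy': 234.3050748665057, 'xyz': array([1.28029041, 0.47662114, 0.58873735]), 'orientation': array([1.0242513 , 0.00302505, 2.08995206])}
top {'fx': 497.748664281264, 'fy': 497.748664281264, 'cx': 310.3851608578964, 'cy': 231.8847397097056, 'xyz': array([0.33233595, 0.07549181, 1.21911744]), 'orientation': array([ 0.18290765, -0.02382687, -1.57980666])}
{'clock': 0.1, 'joint_positions': array([-1.22803131e+00,  1.26314360e-01, -4.05206985e-02,  1.40539488e+00,
        1.79775559e-05,  1.57077503e+00]), 'qvel': array([-8.81122195e-05, -2.40614910e-03,  2.35338379e-03, -6.14331675e-04,
        1.27618089e-03, -7.81613309e-04]), 'joint_torque': array([-1.58197880e-03, -4.36903203e+01,  3.53605735e+01,  1.37202177e-02,
       -5.24178017e-05,  1.86854231e-05]), 'tcp_pos': array([ 0.17633606, -0.49412997,  0.24760285]), 'tcp_rot': array([-1.57077832e+00,  1.43361003e-03, -1.22801001e+00]), 'force': array([-0.03204929, -0.53903376, -0.31922827]), 'ft_torque': array([0.03480229, 0.00839967, 0.01793928]), 'grip_width': 0.08538007715721661}
```

View pics/top0.png

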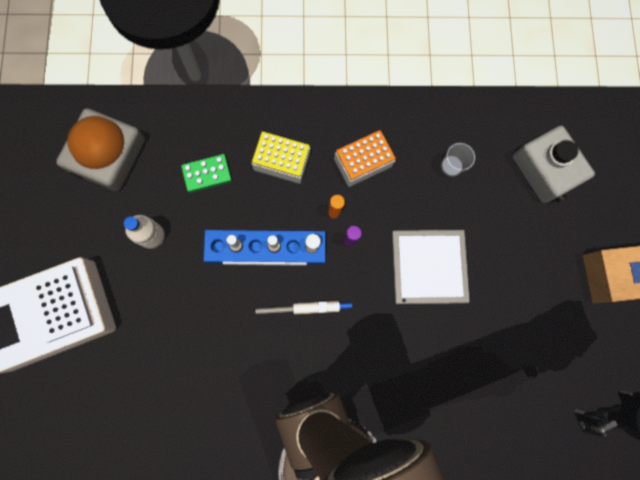

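View pics/scene0.png

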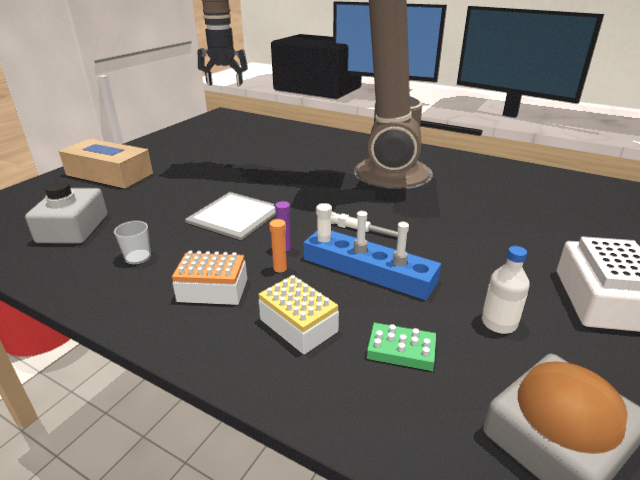

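Top view: the wide white-capped tube is in the rack's right end hole (cap at ~(313,242)), slim caps at ~(233,241) and (273,241), and the pad at ~(431,267). The purple look-alike is at ~(353,234), the orange one at ~(336,203), and the pipette lies along row 308. I plan a grasp tilted 45°, with the jaws opening across the tube.

```bash
cat > h.py <<'E'
import numpy as np, cv2
from scipy.spatial.transform import Rotation as R
def rot(e): return R.from_euler('xyz',e).as_matrix()
def ray(m,u,v):
    d=rot(m["orientation"])@np.array([(u-m["cx"])/m["fx"],-(v-m["cy"])/m["fy"],-1.]); return np.array(m["xyz"]),d
def onz(m,u,v,z):
    o,d=ray(m,u,v); return o+d*(z-o[2])/d[2]
def blobs(img,lo,hi,amin=30):
    k=cv2.inRange(cv2.cvtColor(img,cv2.COLOR_BGR2HSV),lo,hi); n,l,s,c=cv2.connectedComponentsWithStats(k)
    return k,[(s[i].tolist(),c[i].round(1).tolist()) for i in range(1,n) if s[i][4]>=amin]
E
python3 - <<'E'
from h import *; from workcell import camera_model
m=camera_model("top"); im=cv2.imread("pics/top0.png")
k,b=blobs(im,(100,120,60),(125,255,255))
big=(k>0)&False
pts=np.argwhere(k[225:268,195:335])[:,::-1]+[195,225]
print("rack top face box px",cv2.minAreaRect(pts.astype(np.float32)))
for c in cv2.boxPoints(cv2.minAreaRect(pts.astype(np.float32))): print(onz(m,*c,0.045).round(3))
k,b=blobs(im,(0,0,165),(180,60,255))
for s,c in b:
    if 200<c[0]<480 and 220<c[1]<315: print(s,c,onz(m,*c,0.124).round(3),onz(m,*c,0.012).round(3))
for n,u,v,z in(("wide",313,242,.124),("slimfar",233,241,.133),("slimnear",273,241,.133),("purple",353,234,.12),("pipR",350,306,.02),("pipL",257,311,.02)): print(n,onz(m,u,v,z).round(3))
E
```

```text
rack top face box px ((264.0894775390625, 246.4613037109375), (122.12274169921875, 34.18644332885742), 0.5672664046287537)
[0.476 0.3   0.045]
[0.558 0.302 0.045]
[0.554 0.01  0.045]
[0.471 0.012 0.045]
[394, 232, 74, 71, 4849] [430.0, 266.6] [ 0.455 -0.218  0.124] [ 0.468 -0.248  0.012]
[227, 235, 9, 10, 71] [231.1, 239.6] [0.518 0.224 0.124] [0.537 0.239 0.012]
[306, 234, 15, 15, 171] [312.7, 241.1] [0.514 0.043 0.124] [0.532 0.039 0.012]
[268, 236, 9, 9, 72] [272.0, 240.1] [0.517 0.133 0.124] [0.535 0.139 0.012]
[223, 262, 84, 3, 173] [265.2, 262.7] [0.466 0.148 0.124] [0.48  0.155 0.012]
[257, 302, 83, 12, 492] [311.1, 307.5] [0.367 0.048 0.124] [0.371 0.045 0.012]
wide [0.512 0.042 0.124]
slimfar [0.513 0.219 0.133]
slimnear [0.513 0.131 0.133]
purple [ 0.53  -0.048  0.12 ]
pipR [ 0.373 -0.048  0.02 ]
pipL [0.363 0.173 0.02 ]
```

>>> drive_tool(rows=[{"tx":0.01,"ty":0.03,"tz":0.003,"wz":-0.015},{"tx":0.02,"ty":0.045,"tz":0.003,"wz":-0.022},{"tx":0.02,"ty":0.045,"tz":0.003,"wz":-0.022},{"tx":0.02,"ty":0.045,"tz":0.003,"wz":-0.022},{"tx":0.02,"ty":0.045,"tz":0.003,"wz":-0.022},{"tx":0.02,"ty":0.045,"tz":0.003,"wz":-0.022},{"tx":0.02,"ty":0.045,"tz":0.003,"wz":-0.022},{"tx":0.02,"ty":0.045,"tz":0.003,"wz":-0.022},{"tx":0.02,"ty":0.045,"tz":0.003,"wz":-0.022},{"tx":0.02,"ty":0.045,"tz":0.003,"wz":-0.022},{"tx":0.02,"ty":0.045,"tz":0.002,"wz":-0.022},{"tx":0.01,"ty":0.03,"tz":0.0,"wz":-0.022}], jaw=1, force=50)

```text
validation failed for argument at $.ro...
```

Run:
```python
from workcell import *
s=read_state(); print({k:s[k] for k in("clock","joint_positions","tcp_pos","tcp_rot","force")})
```

```text
{'clock': 0.1, 'joint_positions': array([-1.22803131e+00,  1.26314360e-01, -4.05206985e-02,  1.40539488e+00,
        1.79775559e-05,  1.57077503e+00]), 'tcp_pos': array([ 0.17633606, -0.49412997,  0.24760285]), 'tcp_rot': array([-1.57077832e+00,  1.43361003e-03, -1.22801001e+00]), 'force': array([-0.03204929, -0.53903376, -0.31922827])}
```

The call was refused with a truncated message about the rows. I'll send all six fields in every row.

>>> drive_tool(rows=[{"tx":0.01,"ty":0.03,"tz":0.003,"wx":0,"wy":0,"wz":-0.015},{"tx":0.02,"ty":0.045,"tz":0.003,"wx":0,"wy":0,"wz":-0.022},{"tx":0.02,"ty":0.045,"tz":0.003,"wx":0,"wy":0,"wz":-0.022},{"tx":0.02,"ty":0.045,"tz":0.003,"wx":0,"wy":0,"wz":-0.022},{"tx":0.02,"ty":0.045,"tz":0.003,"wx":0,"wy":0,"wz":-0.022},{"tx":0.02,"ty":0.045,"tz":0.003,"wx":0,"wy":0,"wz":-0.022}], jaw=1, force=50)

```text
clock: 0.7
tcp_pos: [0.2865, -0.2376, 0.2662]
tcp_rot: [-1.571, 0.0, -1.355]
force: [1.0, -0.4, -0.6]
grip_width: 0.0857
```

```bash
cat > st.py <<'E'
from workcell import *
s=read_state()
for k in("clock","joint_positions","tcp_pos","tcp_rot","force","grip_width"): print(k,s[k].round(3) if hasattr(s[k],"round") else s[k])
E
python3 st.py
```

```text
clock 0.7
joint_positions [-0.692 -0.162 -0.282  1.45   0.     2.233]
tcp_pos [ 0.287 -0.238  0.266]
tcp_rot [-1.571  0.    -1.355]
force [ 1.05  -0.356 -0.58 ]
grip_width 0.08569245084568565
```

>>> drive_tool(rows=[{"tx":0.018,"ty":0.045,"tz":0,"wx":0,"wy":0,"wz":-0.014},{"tx":0.018,"ty":0.045,"tz":0,"wx":0,"wy":0,"wz":-0.014},{"tx":0.018,"ty":0.045,"tz":0,"wx":0,"wy":0,"wz":-0.014},{"tx":0.018,"ty":0.045,"tz":0,"wx":0,"wy":0,"wz":-0.014},{"tx":0.018,"ty":0.045,"tz":0,"wx":0,"wy":0,"wz":-0.014},{"tx":0.018,"ty":0.045,"tz":0,"wx":0,"wy":0,"wz":-0.014},{"tx":0,"ty":0,"tz":-0.01,"wx":0.0105,"wy":-0.131,"wz":0},{"tx":0,"ty":0,"tz":-0.015,"wx":0.0105,"wy":-0.131,"wz":0},{"tx":0,"ty":0,"tz":-0.015,"wx":0.0105,"wy":-0.131,"wz":0},{"tx":0,"ty":0,"tz":-0.015,"wx":0.0105,"wy":-0.131,"wz":0},{"tx":0,"ty":0,"tz":-0.015,"wx":0.0105,"wy":-0.131,"wz":0},{"tx":0,"ty":0,"tz":-0.01,"wx":0.0105,"wy":-0.131,"wz":0}])

```text
clock: 1.9
tcp_pos: [0.3938, 0.0306, 0.1851]
tcp_rot: [-0.779, -0.038, -1.453]
force: [-0.9, -0.5, 0.5]
grip_width: 0.0855
```

```bash
python3 st.py
python3 - <<'E'
from h import *; from workcell import *
print(rot(read_state()["tcp_rot"]).round(3)); print(camera_model("wrist"))
cv2.imwrite("pics/w1.png",camera("wrist"))
E
```

```text
clock 1.9
joint_positions [ 0.075 -0.757 -1.031  0.505  0.004  3.084]
tcp_pos [0.394 0.031 0.185]
tcp_rot [-0.779 -0.038 -1.453]
force [-0.933 -0.495  0.468]
grip_width 0.08551784803955795
[[ 0.118  0.71   0.694]
 [-0.992  0.057  0.11 ]
 [ 0.038 -0.702  0.711]]
{'fx': 427.00380019676254, 'fy': 427.00380019676254, 'cx': 317.297266335412, 'cy': 241.63791340416745, 'xyz': array([0.35770695, 0.03204285, 0.32830833]), 'orientation': array([ 0.48030319, -0.03872336, -1.45282937])}
```

View pics/w1.png

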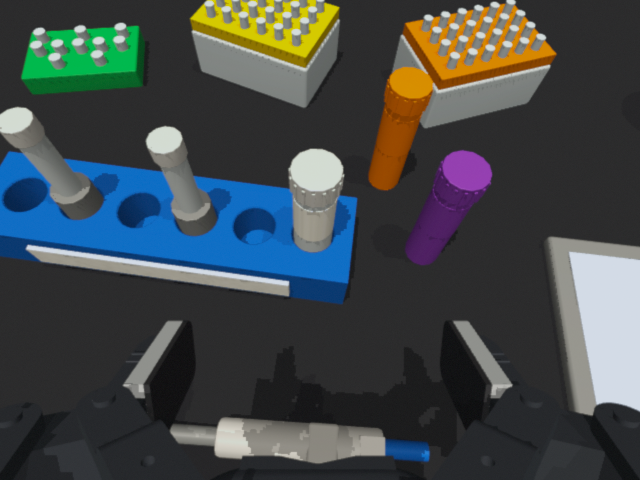

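The wrist view shows the wide tube's cap top at ~(316,172) and its body entering the rack at ~(313,240). The way in is clear, with the purple look-alike to its right at ~(465,172).

Run:
```python
from h import *; from workcell import *
m=camera_model("wrist"); im=cv2.imread("pics/w1.png")
k,b=blobs(im,(0,0,190),(180,60,255),300)
for s,c in b: print(s,c)
k=cv2.inRange(cv2.cvtColor(im,cv2.COLOR_BGR2HSV),(0,0,110),(40,60,255))
for r in(170,190,215,225,235):
    x=np.where(k[r,280:350])[0]+280; print(r,x.min(),x.max())
print(onz(m,316,172,.124), onz(m,313,238,.045))
p=onz(m,316,172,.124); t=read_state()["tcp_pos"]; a=rot(read_state()["tcp_rot"])[:,1]
for z in(.070,.073):
    g=np.array([p[0],p[1],z]); tgt=g+.002*a; d=tgt-t; print(z,d.round(4),"along",(d@a).round(4),"perp",(d-(d@a)*a).round(4))
```

```text
[0, 108, 32, 25, 654] [14.8, 119.8]
[147, 127, 35, 27, 718] [163.7, 139.7]
[290, 149, 53, 42, 1709] [316.1, 169.8]
[27, 245, 262, 41, 1175] [158.0, 265.0]
[569, 252, 71, 159, 8457] [610.3, 323.8]
[215, 423, 36, 31, 857] [231.1, 439.4]Traceback (most recent call last):
  File "<stdin>", line 7, in <module>
    return umr_minimum(a, axis, None, out, keepdims, initial, where)
ValueError: zero-size array to reduction operation minimum which has no identity
```

Run:
```python
from h import *; from workcell import *
m=camera_model("wrist")
print(onz(m,316,172,.124), onz(m,313,235,.045))
p=onz(m,316,172,.124); t=read_state()["tcp_pos"]; a=rot(read_state()["tcp_rot"])[:,1]
for z in(.070,.074):
    g=np.array([p[0],p[1],z]); tgt=g+.002*a; d=tgt-t; print(z,d.round(4),"along",(d@a).round(4),"perp",(d-(d@a)*a).round(4))
```

```text
[0.49274168 0.04160864 0.124     ] [0.49546696 0.0412685  0.045     ]
0.07 [ 0.1071  0.0117 -0.1035] along 0.1493 perp [0.0019 0.0032 0.0022]
0.074 [ 0.1071  0.0117 -0.0995] along 0.1465 perp [0.0039 0.0034 0.0041]
```

The top and wrist views disagree by 2 cm in x, so I'll use the scene camera as a third check.

Run:
```python
from h import *; from workcell import *
ms,mt,mw=[camera_model(n) for n in("scene","top","wrist")]
w=camera("wrist"); cv2.imwrite("pics/w2.png",w)
print("wrist cap",[b for b in blobs(w,(0,0,190),(180,60,255),300)[1]][2])
S={"wide":(324,208,.124),"slimnear":(362,214,.133),"slimfar":(402.5,226,.133)}
for n,(u,v,z) in S.items(): print("scene",n,onz(ms,u,v,z).round(4))
im=cv2.imread("pics/scene0.png"); cv2.imwrite("pics/sc.png",cv2.resize(im[180:300,180:440],None,fx=3,fy=3,interpolation=cv2.INTER_CUBIC))
def cross(A,B):
    (o,d),(p,e)=A,B; x=np.linalg.lstsq(np.c_[d,-e],p-o,rcond=None)[0]; a=o+d*x[0];b=p+e*x[1]; return ((a+b)/2).round(4),np.linalg.norm(a-b).round(4)
print("s-t",cross(ray(ms,324,208),ray(mt,312.7,241)),"s-w",cross(ray(ms,324,208),ray(mw,316,171)),"t-w",cross(ray(mt,312.7,241),ray(mw,316,171)))
```

```text
wrist cap ([290, 124, 55, 42, 1792], [317.4, 144.6])
scene wide [0.5217 0.048  0.124 ]
scene slimnear [0.521  0.1363 0.133 ]
scene slimfar [0.5261 0.2256 0.133 ]
s-t (array([0.5145, 0.0431, 0.1194]), np.float64(0.0014)) s-w (array([0.5031, 0.0401, 0.1126]), np.float64(0.0048)) t-w (array([0.5197, 0.0425, 0.0886]), np.float64(0.0021))
```

View pics/sc.png

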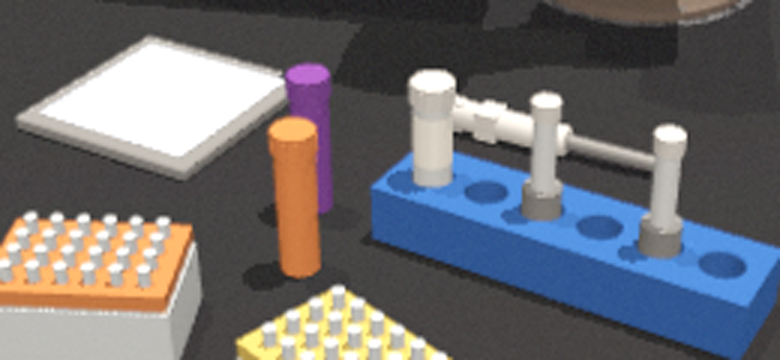

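The crop shows the cap top at scene ~(324,207). The wrist cap moved from row 170 to row 145 between pictures, so the arm was still settling when I took the first one. I'll redo the measurement now it's at rest.

```bash
python3 st.py
python3 - <<'E'
from h import *; from workcell import *
m=camera_model("wrist"); w=camera("wrist"); b=[b for b in blobs(w,(0,0,190),(180,60,255),300)[1] if abs(b[1][0]-317)<30]; print(b)
u,v=b[0][1]; v+=2
p=onz(m,u,v,.124); print(p); t=read_state()["tcp_pos"]; a=rot(read_state()["tcp_rot"])[:,1]; print(a)
for z in(.070,.074):
    g=np.array([p[0],p[1],z]); tgt=g+.002*a; d=tgt-t; print(z,d.round(4),"along",(d@a).round(4),"perp",(d-(d@a)*a).round(4))
E
```

```text
clock 2.0
joint_positions [ 0.075 -0.761 -1.044  0.511  0.004  3.084]
tcp_pos [0.387 0.03  0.174]
tcp_rot [-0.795 -0.038 -1.452]
force [-1.266 -0.449 -1.374]
grip_width 0.08516749252725035
[([291, 124, 54, 42, 1785], [317.3, 144.9])]
[0.51046832 0.04293895 0.124     ]
[ 0.70174294  0.05628143 -0.71020367]
0.07 [ 0.1212  0.0128 -0.1124] along 0.1656 perp [0.005  0.0035 0.0052]
0.074 [ 0.1212  0.0128 -0.1084] along 0.1627 perp [0.007  0.0036 0.0072]
```

>>> drive_tool(rows=[{"tx":0.013,"ty":0.003,"tz":-0.005,"wx":0,"wy":0,"wz":0},{"tx":0.018,"ty":0.002,"tz":-0.015,"wx":0,"wy":0,"wz":0},{"tx":0.018,"ty":0.002,"tz":-0.018,"wx":0,"wy":0,"wz":0},{"tx":0.016,"ty":0.002,"tz":-0.017,"wx":0,"wy":0,"wz":0},{"tx":0.01,"ty":0.001,"tz":-0.01,"wx":0,"wy":0,"wz":0},{"tx":0,"ty":0,"tz":0,"wx":0,"wy":0,"wz":0},{"tx":0,"ty":0,"tz":0,"wx":0,"wy":0,"wz":0}])

```text
clock: 2.75
tcp_pos: [0.4719, 0.0408, 0.1237]
tcp_rot: [-0.783, -0.038, -1.453]
force: [-0.7, -0.5, 0.0]
grip_width: 0.0855
```

Run:
```python
from h import *; from workcell import *
m=camera_model("wrist"); w=camera("wrist"); cv2.imwrite("pics/w3.png",w)
s=read_state(); t=s["tcp_pos"]; a=rot(s["tcp_rot"])[:,1]; print(t,a,s["force"])
print([b for b in blobs(w,(0,0,190),(180,60,255),300)[1] ])
for z in(.070,.074):print((np.array([.511,.043,z])+.002*a-t).round(4))
```

```text
[0.47140616 0.04073003 0.12367232] [ 0.70750861  0.05673435 -0.70442373] [ 0.97477057 -0.01428594 -0.52904632]
[([162, 24, 150, 53, 567], [237.2, 50.9]), ([489, 69, 131, 34, 477], [553.1, 85.3]), ([56, 170, 57, 47, 1986], [83.8, 193.0]), ([282, 203, 85, 72, 4611], [323.8, 238.3]), ([0, 333, 132, 25, 952], [64.6, 345.4]), ([196, 361, 88, 20, 605], [238.6, 370.8])]
[ 0.041   0.0024 -0.0551]
[ 0.041   0.0024 -0.0511]
```

View pics/w3.png

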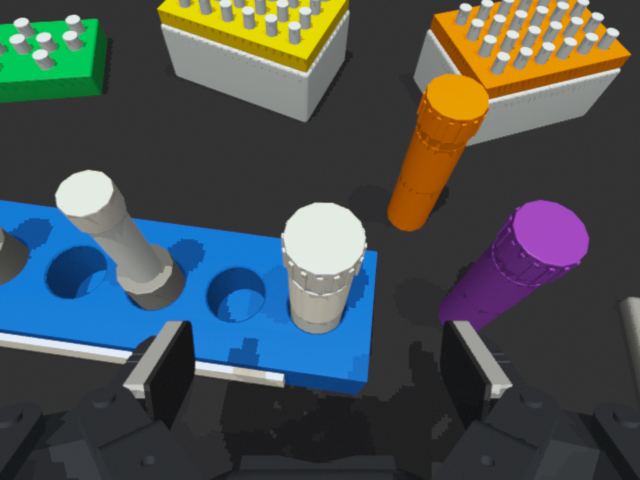

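The cap is centred at (324,239), nearly between the fingers. The purple tube stands outside the right finger, at (540,235) with its base at ~(455,315). I'll narrow the jaws a little and go in.

>>> drive_tool(rows=[{"tx":0,"ty":0,"tz":-0.005,"wx":0,"wy":0,"wz":0},{"tx":0.008,"ty":0.0,"tz":-0.01,"wx":0,"wy":0,"wz":0},{"tx":0.01,"ty":0.001,"tz":-0.012,"wx":0,"wy":0,"wz":0},{"tx":0.01,"ty":0.001,"tz":-0.012,"wx":0,"wy":0,"wz":0},{"tx":0.008,"ty":0,"tz":-0.009,"wx":0,"wy":0,"wz":0},{"tx":0.005,"ty":0,"tz":-0.005,"wx":0,"wy":0,"wz":0},{"tx":0,"ty":0,"tz":0,"wx":0,"wy":0,"wz":0},{"tx":0,"ty":0,"tz":0,"wx":0,"wy":0,"wz":0}], jaw=0.75)

```text
clock: 3.6
tcp_pos: [0.5104, 0.0425, 0.0687]
tcp_rot: [-0.783, -0.038, -1.453]
force: [0.6, 1.1, 0.7]
grip_width: 0.0639
```

```bash
python3 st.py
python3 - <<'E'
from h import *; from workcell import *
cv2.imwrite("pics/w4.png",camera("wrist"))
E
```

```text
clock 3.6
joint_positions [ 0.085 -0.287 -1.129 -0.06  -0.004  3.091]
tcp_pos [0.51  0.043 0.069]
tcp_rot [-0.783 -0.038 -1.453]
force [0.581 1.068 0.696]
grip_width 0.06386706288739802
```

View pics/w4.png

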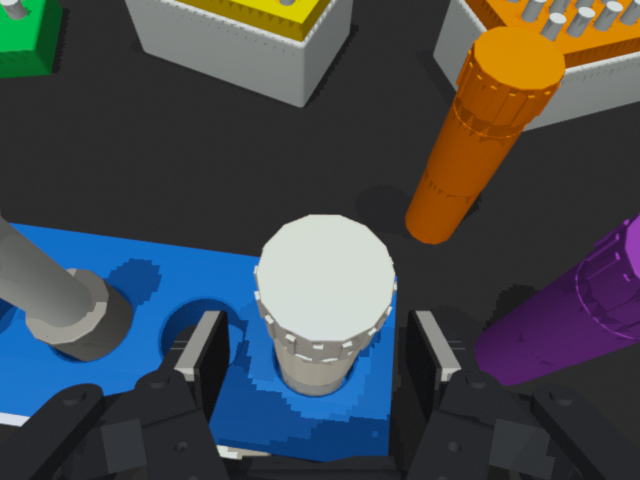

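The tube is between the pads: cap at (326,278), fingers at ~(215,350) and (430,350). Next I close the jaws.

>>> drive_tool(rows=[{"tx":0,"ty":0,"tz":0,"wx":0,"wy":0,"wz":0},{"tx":0,"ty":0,"tz":0,"wx":0,"wy":0,"wz":0},{"tx":0,"ty":0,"tz":0,"wx":0,"wy":0,"wz":0},{"tx":0,"ty":0,"tz":0,"wx":0,"wy":0,"wz":0},{"tx":0,"ty":0,"tz":0,"wx":0,"wy":0,"wz":0},{"tx":0,"ty":0,"tz":0,"wx":0,"wy":0,"wz":0},{"tx":0,"ty":0,"tz":0,"wx":0,"wy":0,"wz":0},{"tx":0,"ty":0,"tz":0,"wx":0,"wy":0,"wz":0}], jaw=0, force=60)

```text
clock: 4.45
tcp_pos: [0.5111, 0.0428, 0.0692]
tcp_rot: [-0.781, -0.038, -1.452]
force: [-1.7, 1.6, 5.8]
grip_width: 0.0274
```

>>> drive_tool(rows=[{"tx":0,"ty":0,"tz":0,"wx":0,"wy":0,"wz":0},{"tx":0,"ty":0,"tz":0.005,"wx":0,"wy":0,"wz":0},{"tx":0,"ty":0,"tz":0.01,"wx":0,"wy":0,"wz":0},{"tx":0,"ty":0,"tz":0.02,"wx":0,"wy":0,"wz":0},{"tx":0,"ty":0,"tz":0.02,"wx":0,"wy":0,"wz":0},{"tx":0,"ty":0,"tz":0.02,"wx":0,"wy":0,"wz":0},{"tx":0,"ty":0,"tz":0.01,"wx":0,"wy":0,"wz":0},{"tx":0,"ty":0,"tz":0,"wx":0,"wy":0,"wz":0}])

```text
clock: 5.25
tcp_pos: [0.511, 0.0424, 0.1547]
tcp_rot: [-0.781, -0.039, -1.453]
force: [0.4, 0.0, -0.1]
grip_width: 0.0276
```

```bash
python3 st.py
python3 - <<'E'
from h import *; from workcell import *
cv2.imwrite("pics/s5.png",camera("scene")[80:320,160:480])
E
```

```text
clock 5.25
joint_positions [ 0.085 -0.415 -0.981  0.214 -0.004  3.091]
tcp_pos [0.511 0.042 0.155]
tcp_rot [-0.781 -0.039 -1.453]
force [ 0.395  0.041 -0.132]
grip_width 0.02756712807489824
```

View pics/s5.png

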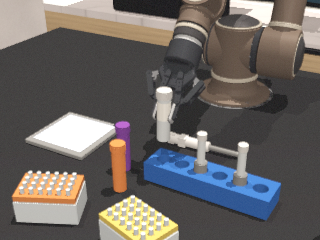

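The tube is out and held; the slim tubes, orange and purple tubes haven't moved. I'll raise it and pitch the tool up 90°, then roll.

>>> drive_tool(rows=[{"tx":-0.003,"ty":0,"tz":0.03,"wx":0,"wy":0,"wz":0},{"tx":-0.003,"ty":0,"tz":0.03,"wx":0.005,"wy":-0.06,"wz":0},{"tx":-0.005,"ty":0,"tz":0.025,"wx":0.0112,"wy":-0.14,"wz":0},{"tx":-0.005,"ty":0,"tz":0.025,"wx":0.0112,"wy":-0.14,"wz":0},{"tx":-0.005,"ty":0,"tz":0.02,"wx":0.0112,"wy":-0.14,"wz":0},{"tx":-0.005,"ty":0,"tz":0.02,"wx":0.0112,"wy":-0.14,"wz":0},{"tx":-0.005,"ty":0,"tz":0.02,"wx":0.0112,"wy":-0.14,"wz":0},{"tx":-0.005,"ty":0,"tz":0.02,"wx":0.0112,"wy":-0.14,"wz":0},{"tx":-0.005,"ty":0,"tz":0.02,"wx":0.0112,"wy":-0.14,"wz":0},{"tx":-0.005,"ty":0,"tz":0.02,"wx":0.0112,"wy":-0.14,"wz":0},{"tx":-0.005,"ty":0,"tz":0.02,"wx":0.0112,"wy":-0.14,"wz":0},{"tx":-0.005,"ty":0,"tz":0.01,"wx":0.0112,"wy":-0.14,"wz":0}])

```text
clock: 6.5
tcp_pos: [0.5093, 0.0479, 0.5529]
tcp_rot: [0.507, -0.047, -1.518]
force: [1.4, -0.6, -0.7]
grip_width: 0.0271
```

>>> drive_tool(rows=[{"tx":0,"ty":0,"tz":0,"wx":0,"wy":0,"wz":0},{"tx":0,"ty":0,"tz":0,"wx":0,"wy":0,"wz":0}])

```text
clock: 6.7
tcp_pos: [0.5125, 0.0482, 0.5464]
tcp_rot: [0.49, -0.047, -1.517]
force: [0.1, 0.1, -0.8]
grip_width: 0.0274
```

```bash
python3 st.py
python3 - <<'E'
from h import *; from workcell import *
a=rot(read_state()["tcp_rot"])[:,1]; print(a, "roll -j6 row of 0.145 (axis a):", (.145*a).round(4))
E
```

```text
clock 6.7
joint_positions [ 0.107 -0.439 -1.266 -1.316 -0.024  3.075]
tcp_pos [0.513 0.048 0.546]
tcp_rot [ 0.49  -0.047 -1.517]
force [ 0.088  0.095 -0.843]
grip_width 0.02736422558856128
[0.87987206 0.06996993 0.47003124] roll -j6 row of 0.145 (axis a): [0.1276 0.0101 0.0682]
```

Joint 3 is near its limit and the tool is 28° up, which will still leave the tube inverted to about 17° from straight down. I'll ease joint 3 off the limit, then roll by −2.9 rad about the tool axis.

>>> drive_tool(rows=[{"tx":0.02,"ty":0.002,"tz":0,"wx":0,"wy":0,"wz":0},{"tx":0.03,"ty":0.002,"tz":0,"wx":0,"wy":0,"wz":0},{"tx":0.01,"ty":0,"tz":0,"wx":-0.065,"wy":-0.005,"wz":-0.034},{"tx":0,"ty":0,"tz":0,"wx":-0.1276,"wy":-0.0101,"wz":-0.0682},{"tx":0,"ty":0,"tz":0,"wx":-0.1276,"wy":-0.0101,"wz":-0.0682},{"tx":0,"ty":0,"tz":0,"wx":-0.1276,"wy":-0.0101,"wz":-0.0682},{"tx":0,"ty":0,"tz":0,"wx":-0.1276,"wy":-0.0101,"wz":-0.0682},{"tx":0,"ty":0,"tz":0,"wx":-0.1276,"wy":-0.0101,"wz":-0.0682},{"tx":0,"ty":0,"tz":0,"wx":-0.1276,"wy":-0.0101,"wz":-0.0682},{"tx":0,"ty":0,"tz":0,"wx":-0.1276,"wy":-0.0101,"wz":-0.0682},{"tx":0,"ty":0,"tz":0,"wx":-0.1276,"wy":-0.0101,"wz":-0.0682},{"tx":0,"ty":0,"tz":0,"wx":-0.1276,"wy":-0.0101,"wz":-0.0682}])

```text
clock: 7.9
tcp_pos: [0.569, 0.0518, 0.55]
tcp_rot: [1.335, -1.069, -2.784]
force: [0.5, 0.2, -1.4]
grip_width: 0.0273
```

>>> drive_tool(rows=[{"tx":0,"ty":0,"tz":0,"wx":-0.1276,"wy":-0.0101,"wz":-0.0682},{"tx":0,"ty":0,"tz":0,"wx":-0.1276,"wy":-0.0101,"wz":-0.0682},{"tx":0,"ty":0,"tz":0,"wx":-0.1276,"wy":-0.0101,"wz":-0.0682},{"tx":0,"ty":0,"tz":0,"wx":-0.1276,"wy":-0.0101,"wz":-0.0682},{"tx":0,"ty":0,"tz":0,"wx":-0.1276,"wy":-0.0101,"wz":-0.0682},{"tx":0,"ty":0,"tz":0,"wx":-0.1276,"wy":-0.0101,"wz":-0.0682},{"tx":0,"ty":0,"tz":0,"wx":-0.1276,"wy":-0.0101,"wz":-0.0682},{"tx":0,"ty":0,"tz":0,"wx":-0.1276,"wy":-0.0101,"wz":-0.0682},{"tx":0,"ty":0,"tz":0,"wx":-0.1276,"wy":-0.0101,"wz":-0.0682},{"tx":0,"ty":0,"tz":0,"wx":-0.1276,"wy":-0.0101,"wz":-0.0682},{"tx":0,"ty":0,"tz":0,"wx":0,"wy":0,"wz":0},{"tx":0,"ty":0,"tz":0,"wx":0,"wy":0,"wz":0}])

```text
clock: 9.1
tcp_pos: [0.5693, 0.0519, 0.5508]
tcp_rot: [2.648, -0.231, 1.775]
force: [0.4, -0.3, -1.2]
grip_width: 0.0272
```

```bash
python3 st.py
python3 - <<'E'
from h import *; from workcell import *
M=rot(read_state()["tcp_rot"]); print(M.round(3))
G=rot([-0.781,-0.039,-1.453]); print("cap dir",(M@G.T@[0,0,1]).round(3))
a=M[:,1]; print((.145*a).round(4))
cv2.imwrite("pics/s6.png",camera("scene")[:320,160:560])
E
```

```text
clock 9.1
joint_positions [ 0.098 -0.298 -1.177 -1.358 -0.015  0.254]
tcp_pos [0.569 0.052 0.551]
tcp_rot [ 2.648 -0.231  1.775]
force [ 0.42  -0.259 -1.194]
grip_width 0.027243920373509943
[[-0.197  0.885  0.423]
 [ 0.953  0.072  0.294]
 [ 0.229  0.461 -0.857]]
cap dir [-0.33   0.195 -0.924]
[0.1283 0.0104 0.0668]
```

View pics/s6.png

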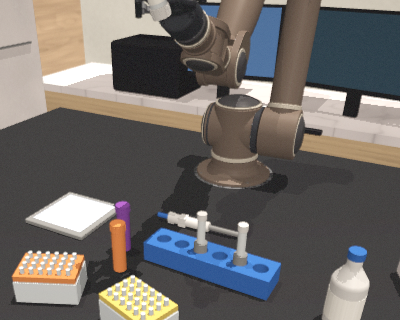

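The tube is inverted: the cap direction has z = −0.92, about 22° from straight down. It's just visible at the top of the crop (160,10), still held. Now I roll it back.

>>> drive_tool(rows=[{"tx":0,"ty":0,"tz":0,"wx":0.071,"wy":0.006,"wz":0.037},{"tx":0,"ty":0,"tz":0,"wx":0.1283,"wy":0.0104,"wz":0.0668},{"tx":0,"ty":0,"tz":0,"wx":0.1283,"wy":0.0104,"wz":0.0668},{"tx":0,"ty":0,"tz":0,"wx":0.1283,"wy":0.0104,"wz":0.0668},{"tx":0,"ty":0,"tz":0,"wx":0.1283,"wy":0.0104,"wz":0.0668},{"tx":0,"ty":0,"tz":0,"wx":0.1283,"wy":0.0104,"wz":0.0668},{"tx":0,"ty":0,"tz":0,"wx":0.1283,"wy":0.0104,"wz":0.0668},{"tx":0,"ty":0,"tz":0,"wx":0.1283,"wy":0.0104,"wz":0.0668},{"tx":0,"ty":0,"tz":0,"wx":0.1283,"wy":0.0104,"wz":0.0668},{"tx":0,"ty":0,"tz":0,"wx":0.1283,"wy":0.0104,"wz":0.0668},{"tx":0,"ty":0,"tz":0,"wx":0.1283,"wy":0.0104,"wz":0.0668},{"tx":0,"ty":0,"tz":0,"wx":0.1283,"wy":0.0104,"wz":0.0668}])

```text
clock: 10.35
tcp_pos: [0.5703, 0.052, 0.5504]
tcp_rot: [0.959, -0.975, -2.358]
force: [-0.0, -0.0, -1.1]
grip_width: 0.0276
```

>>> drive_tool(rows=[{"tx":0,"ty":0,"tz":0,"wx":0.1283,"wy":0.0104,"wz":0.0668},{"tx":0,"ty":0,"tz":0,"wx":0.1283,"wy":0.0104,"wz":0.0668},{"tx":0,"ty":0,"tz":0,"wx":0.1283,"wy":0.0104,"wz":0.0668},{"tx":0,"ty":0,"tz":0,"wx":0.1283,"wy":0.0104,"wz":0.0668},{"tx":0,"ty":0,"tz":0,"wx":0.1283,"wy":0.0104,"wz":0.0668},{"tx":0,"ty":0,"tz":0,"wx":0.1283,"wy":0.0104,"wz":0.0668},{"tx":0,"ty":0,"tz":0,"wx":0.1283,"wy":0.0104,"wz":0.0668},{"tx":0,"ty":0,"tz":0,"wx":0.1,"wy":0.008,"wz":0.052},{"tx":0,"ty":0,"tz":0,"wx":0,"wy":0,"wz":0}])

```text
clock: 11.25
tcp_pos: [0.5703, 0.052, 0.5505]
tcp_rot: [0.478, -0.069, -1.526]
force: [0.1, 1.3, -0.6]
grip_width: 0.0271
```

```bash
python3 st.py
python3 - <<'E'
from h import *; from workcell import *
M=rot(read_state()["tcp_rot"]); G=rot([-0.781,-0.039,-1.453]); print("cap dir",(M@G.T@[0,0,1]).round(3),"rotvec to G",R.from_matrix(G@M.T).as_rotvec().round(4))
E
```

```text
clock 11.25
joint_positions [ 0.099 -0.298 -1.175 -1.355 -0.017  3.056]
tcp_pos [0.57  0.052 0.551]
tcp_rot [ 0.478 -0.069 -1.526]
force [ 0.123  1.328 -0.645]
grip_width 0.027068327625009662
cap dir [-0.949 -0.06   0.308] rotvec to G [-0.0764  1.2551 -0.0043]
```

>>> drive_tool(rows=[{"tx":0,"ty":0,"tz":-0.005,"wx":-0.004,"wy":0.066,"wz":0},{"tx":0,"ty":0,"tz":-0.015,"wx":-0.008,"wy":0.132,"wz":0},{"tx":0,"ty":0,"tz":-0.02,"wx":-0.008,"wy":0.132,"wz":0},{"tx":0,"ty":0,"tz":-0.02,"wx":-0.008,"wy":0.132,"wz":0},{"tx":0,"ty":0,"tz":-0.02,"wx":-0.008,"wy":0.132,"wz":0},{"tx":0,"ty":0,"tz":-0.02,"wx":-0.008,"wy":0.132,"wz":0},{"tx":0,"ty":0,"tz":-0.02,"wx":-0.008,"wy":0.132,"wz":0},{"tx":0,"ty":0,"tz":-0.02,"wx":-0.008,"wy":0.132,"wz":0},{"tx":0,"ty":0,"tz":-0.02,"wx":-0.008,"wy":0.132,"wz":0},{"tx":0,"ty":0,"tz":-0.015,"wx":-0.008,"wy":0.132,"wz":0},{"tx":0,"ty":0,"tz":-0.005,"wx":0,"wy":0,"wz":0}])

```text
clock: 12.35
tcp_pos: [0.5745, 0.0524, 0.3825]
tcp_rot: [-0.704, -0.043, -1.451]
force: [0.7, 0.1, 0.6]
grip_width: 0.0273
```

>>> drive_tool(rows=[{"tx":-0.006,"ty":-0.02,"tz":-0.005,"wx":0,"wy":0,"wz":-0.035},{"tx":-0.01,"ty":-0.03,"tz":-0.01,"wx":0,"wy":0,"wz":-0.057},{"tx":-0.01,"ty":-0.03,"tz":-0.01,"wx":0,"wy":0,"wz":-0.057},{"tx":-0.01,"ty":-0.03,"tz":-0.01,"wx":0,"wy":0,"wz":-0.057},{"tx":-0.01,"ty":-0.03,"tz":-0.01,"wx":0,"wy":0,"wz":-0.057},{"tx":-0.01,"ty":-0.03,"tz":-0.01,"wx":0,"wy":0,"wz":-0.057},{"tx":-0.01,"ty":-0.03,"tz":-0.01,"wx":0,"wy":0,"wz":-0.057},{"tx":-0.01,"ty":-0.03,"tz":-0.01,"wx":0,"wy":0,"wz":-0.057},{"tx":-0.01,"ty":-0.03,"tz":-0.01,"wx":0,"wy":0,"wz":-0.057},{"tx":-0.01,"ty":-0.025,"tz":-0.01,"wx":0,"wy":0,"wz":-0.057},{"tx":-0.006,"ty":-0.015,"tz":-0.005,"wx":0,"wy":0,"wz":-0.03},{"tx":0,"ty":0,"tz":0,"wx":0,"wy":0,"wz":0}])

```text
clock: 13.55
tcp_pos: [0.4702, -0.2484, 0.2801]
tcp_rot: [-0.699, -0.043, -2.032]
force: [-0.0, -0.2, -1.3]
grip_width: 0.0269
```

```bash
python3 st.py
python3 - <<'E'
from h import *; from workcell import *
s=read_state(); M=rot(s["tcp_rot"]); G=rot([-0.781,-0.039,-1.453]); c=M@G.T@[0,0,1]; print("cap dir",c.round(3),"fix rotvec",np.cross(c,[0,0,1]).round(4))
a=M[:,1]; print("shift",(np.array([.468,-.248,.174])-(s["tcp_pos"]-.002*a)).round(4))
# pad corners check in top picture
m=camera_model("top"); im=cv2.imread("pics/top0.png"); k=cv2.inRange(im,(90,90,90),(255,255,255)); k[:215]=0;k[320:]=0;k[:,:385]=0;k[:,480:]=0
r=cv2.minAreaRect(np.argwhere(k)[:,::-1].astype(np.float32)); print(r,onz(m,*r[0],.012).round(4))
E
```

```text
clock 13.55
joint_positions [-0.478 -0.489 -0.79   0.397 -0.014  3.097]
tcp_pos [ 0.47  -0.248  0.28 ]
tcp_rot [-0.699 -0.043 -2.032]
force [-0.015 -0.228 -1.333]
grip_width 0.026948644991799043
cap dir [-0.071  0.04   0.997] fix rotvec [ 0.04   0.071 -0.   ]
shift [-0.0009 -0.0003 -0.1074]
((430.4082336425781, 266.52752685546875), (74.5008544921875, 73.29285430908203), 87.33700561523438) [ 0.4678 -0.2486  0.012 ]
```

>>> drive_tool(rows=[{"tx":0,"ty":0,"tz":-0.006,"wx":0.02,"wy":0.035,"wz":0},{"tx":-0.001,"ty":0,"tz":-0.012,"wx":0.02,"wy":0.036,"wz":0},{"tx":0,"ty":0,"tz":-0.015,"wx":0,"wy":0,"wz":0},{"tx":0,"ty":0,"tz":-0.018,"wx":0,"wy":0,"wz":0},{"tx":0,"ty":0,"tz":-0.018,"wx":0,"wy":0,"wz":0},{"tx":0,"ty":0,"tz":-0.016,"wx":0,"wy":0,"wz":0},{"tx":0,"ty":0,"tz":-0.014,"wx":0,"wy":0,"wz":0},{"tx":0,"ty":0,"tz":-0.008,"wx":0,"wy":0,"wz":0},{"tx":0,"ty":0,"tz":0,"wx":0,"wy":0,"wz":0},{"tx":0,"ty":0,"tz":0,"wx":0,"wy":0,"wz":0},{"tx":0,"ty":0,"tz":0,"wx":0,"wy":0,"wz":0}])

```text
clock: 14.65
tcp_pos: [0.4713, -0.2478, 0.1763]
tcp_rot: [-0.779, -0.038, -2.026]
force: [0.1, 0.2, -0.7]
grip_width: 0.0276
```

```bash
python3 st.py
python3 - <<'E'
from h import *; from workcell import *
s=read_state(); M=rot(s["tcp_rot"]); G=rot([-0.781,-0.039,-1.453]); c=M@G.T@[0,0,1]; g=s["tcp_pos"]-.002*M[:,1]; print("cap dir",c.round(3),"grip",g)
m=camera_model("scene"); im=camera("scene")
def proj(p):
    q=rot(m["orientation"]).T@(np.array(p)-m["xyz"]); return m["cx"]-m["fx"]*q[0]/q[2], m["cy"]+m["fy"]*q[1]/q[2]
f,t=proj(g-.0605*c),proj(g+.0545*c); print("expected foot/top px",f,t)
x,y=int(t[0]),int(t[1]); x0,y0=x-80,y-50; cv2.imwrite("pics/s7.png",cv2.resize(im[y0:y0+150,x0:x0+200],None,fx=4,fy=4,interpolation=cv2.INTER_CUBIC)); print(x0,y0)
E
```

```text
clock 14.65
joint_positions [-0.479 -0.388 -0.918  0.249 -0.01   3.098]
tcp_pos [ 0.471 -0.248  0.176]
tcp_rot [-0.779 -0.038 -2.026]
force [ 0.118  0.216 -0.665]
grip_width 0.02755586632962925
cap dir [-0.002 -0.     1.   ] grip [ 0.47000309 -0.247096    0.1777192 ]
expected foot/top px (np.float64(230.7060595535541), np.float64(174.34203125013394)) (np.float64(225.65273095286983), np.float64(129.28395925848653))
145 79
```

View pics/s7.png

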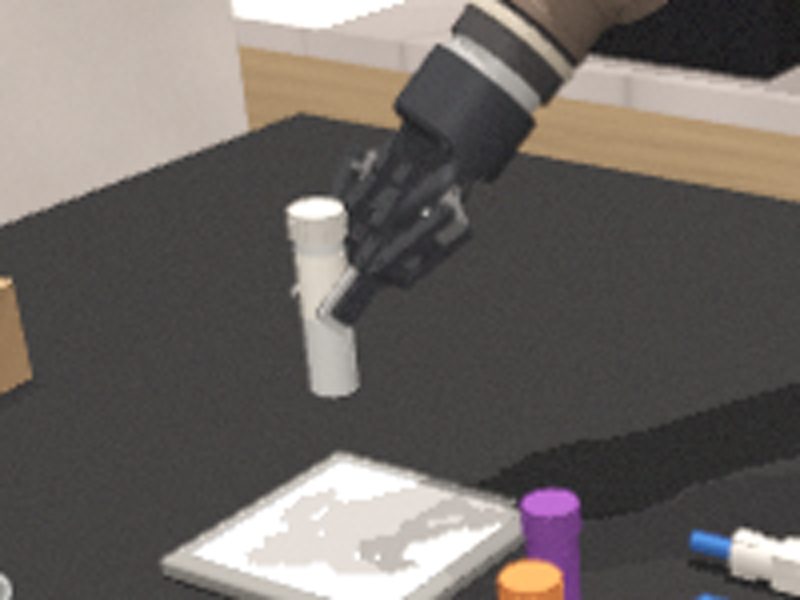

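The tube is upright above the pad. Cap top is at crop (317,207) and foot at (334,388), within ~1° and ~3 mm of what I expected. Last, a check that nothing else moved and the arm is still, then I hand in.

Run:
```python
from h import *; from workcell import *
a=cv2.imread("pics/top0.png"); b=camera("top"); m=camera_model("top")
for n,lo,hi in(("orange",(5,150,80),(18,255,255)),("purple",(130,100,60),(160,255,255)),("yellow",(22,120,80),(35,255,255)),("white",(0,0,165),(180,60,255))):
    for im in(a,b): print(n,[c for s,c in blobs(im,lo,hi,50)[1] if 180<c[0]<400 and 120<c[1]<320])
s=read_state(); print(s["qvel"].round(4),s["tcp_pos"],s["grip_width"])
close_job()
```

```text
orange [[365.2, 154.2], [335.8, 205.1]]
orange [[365.2, 154.2], [335.8, 205.1]]
purple [[352.3, 234.9]]
purple [[352.3, 235.0]]
yellow [[279.9, 153.2]]
yellow [[280.0, 153.2]]
white [[231.1, 239.6], [312.7, 241.1], [272.0, 240.1], [265.2, 262.7], [311.1, 307.5]]
white [[231.1, 239.6], [272.0, 240.1], [265.1, 262.7], [311.2, 307.5]]
[-0.0021  0.0039 -0.0036  0.0013 -0.0004 -0.0014] [ 0.47113444 -0.24784349  0.17606878] 0.027398533496536395
the job is handed in; nothing more can be done
```

The wide tube is mixed and held upright above the middle of the light pad, and the job is handed in after about 15 s on the robot's clock. I lifted it straight out of the rack and turned it over until the cap was about 22° from straight down. I then brought it upright again and moved it over the pad.

**Last checks:**
- **Position:** the grip is about 2 mm from the measured pad centre. The foot is about 10 cm above the pad.
- **Upright and steady:** the tube is upright to about 1° in the scene picture, the arm is nearly still and the grip is firm. It may have slipped 1–2 mm in the fingers.
- **Rest of the bench:** in the top view, the slim tubes, rack label, both look-alikes, pipette and tip boxes are where they were, to within 0.1 pixel. I did not compare the beaker, bottle and green rack, but the arm never went near them.

**What went wrong or disagreed:**
- My first move call was refused; sending all six values in every row fixed it.
- The first wrist picture was taken while the arm was still settling and was 2 cm off in x. A second one at rest agreed with the top view to within about 4 mm.
- When pitching up, the arm stopped 17° short as joint 3 came close to its limit, so the cap did not point fully straight down.

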